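# Find the blocked bore of the block heater

### The job

Push all three gauge rods of the block heater down until they bottom in their bores, and leave them down. Then see which rod's red ring is still standing above the block's top face: that bore is blocked, so stand the red hold marker upright and flat in the bay in front of it and let go. Leave the bottles, jar, dish, box, beaker and canister where they stand.

Things in the scene. Friction and masses are not known exactly. Their poses are not given: they have to be found in the camera images.
- block: Fixed block heater: aluminium block 60 (x) x 170 (y) x 60 mm high, cream housing 48 mm high behind it (x 31 to 115 mm). Origin on the table under the aluminium block's centre, z up, x away from the marker bays, y along the row of three upright blind bores (14 mm wide) in its top face at x 0, y -50, 0 and +50 mm.
- block_face (a point): Centre of the aluminium block's flat top face, 60 mm above the table; axes as block.
- bay_mid (a point): Floor centre of the middle marker bay, 6 mm above the table; axes as block. Three bays, one straight in front (-x) of each bore, lie on the block's low apron: centres 55 mm from the bore axes, 50 mm apart along y. Each is 50 (x) by 44 (y) mm inside, between grey ridges 6 mm thick and 7 mm high on three sides and the block behind.
- rod_a (a joint): Slide of this gauge rod, m: 0 fully up, grows as the rod is pushed down, 0.040 when bottomed. A seal holds it where it is left; it takes about 5 N to push. The height of the bottom differs from bore to bore; any rod may stand in any bore. Exactly one bore is blocked.
- mark_a (a point): Mark of this rod: on its axis at the top edge of its 6 mm red ring; axes parallel to the block's. Above it 28 mm of white stem, then a black push knob 26 mm wide, its flat top 40 mm above the mark; below it 12 mm steel rod. All rods are alike. Bottomed in a clear bore the mark is 0 to 3 mm below the block's face (ring hidden); in the blocked bore it stays 11 to 17 mm above it.
- rod_b (a joint): Slide of this gauge rod, m: 0 fully up, grows as the rod is pushed down, 0.040 when bottomed. A seal holds it where it is left; it takes about 5 N to push. The height of the bottom differs from bore to bore; any rod may stand in any bore. Exactly one bore is blocked.
- mark_b (a point): Mark of this rod: on its axis at the top edge of its 6 mm red ring; axes parallel to the block's. Above it 28 mm of white stem, then a black push knob 26 mm wide, its flat top 40 mm above the mark; below it 12 mm steel rod. All rods are alike. Bottomed in a clear bore the mark is 0 to 3 mm below the block's face (ring hidden); in the blocked bore it stays 11 to 17 mm above it.
- rod_c (a joint): Slide of this gauge rod, m: 0 fully up, grows as the rod is pushed down, 0.040 when bottomed. A seal holds it where it is left; it takes about 5 N to push. The height of the bottom differs from bore to bore; any rod may stand in any bore. Exactly one bore is blocked.
- mark_c (a point): Mark of this rod: on its axis at the top edge of its 6 mm red ring; axes parallel to the block's. Above it 28 mm of white stem, then a black push knob 26 mm wide, its flat top 40 mm above the mark; below it 12 mm steel rod. All rods are alike. Bottomed in a clear bore the mark is 0 to 3 mm below the block's face (ring hidden); in the blocked bore it stays 11 to 17 mm above it.
- marker: Loose hold marker, about 110 g, 90 mm tall and round: dark base 36 mm wide and 12 mm tall, thin white stem 14 mm wide, red grip cylinder 22 mm wide from 52 to 90 mm above the underside. Origin at the centre of the underside, z up. Stands on a fixed blue mat 2 mm thick between the two small bottles.
- bottle_amber: Bystander on the blue mat: amber bottle 42 mm wide, 100 mm tall; origin at the centre of the underside, z up.
- bottle_green: Bystander on the blue mat: green bottle 42 mm wide, 92 mm tall; origin at the centre of the underside, z up.
- jar: Bystander: lidded glass jar 48 mm wide, 70 mm tall, beside the block; origin at the centre of the underside, z up.
- slide_box: Bystander: blue slide box 85 (its x) x 35 (its y) x 32 mm tall; origin at the centre of the underside, z up.
- dish: Bystander: covered shallow dish 94 mm wide, 16 mm tall; origin at the centre of the underside, z up.
- beaker: Bystander: clear plastic beaker 60 mm wide, 85 mm tall, beside the block; origin at the centre of the underside, z up.
- lens_can: Bystander: black and steel lens canister 42 mm wide, 57 mm tall, near the blue mat; origin at the centre of the underside, z up.
Mind the look-alikes: they are no part of the job. What is shaped like the marker but yellow is not meant.

How it is judged:
By the outcome, as a careful person would: the job done as asked, in the order asked, and still so for the second after the job is handed in, with the robot touching nothing.
It also fails if it takes over 64 s, if anything falls off the work surface, if the arm or the gripper's body presses on something with over 40 N, if the wrist force passes 120 N, or if a joint passes its speed limit or range.

### The arm

A 6-joint arm with a two-finger parallel gripper is mounted at the origin on the work surface. World frame = base frame: x ahead of the robot, y to its left, z up, the work surface at z = 0. Lengths are in mm, angles in degrees, forces in N, time in s.
With the tool pointing down it reaches from about 275 to 825 mm from the base axis. Payload 5.2 kg.
Tool frame: the origin (TCP) lies midway between the tips of the shut fingers; the grasp point (between the pads) lies 19 mm behind it; z points along the fingers, y is the direction in which the jaws open and shut (so a half turn about z gives the same grasp; the last joint's range is limited). The gripper opens to 93 mm and grips with 3 to 60 N. Pads are 15 mm wide; open, the fingers measure 128 mm over their backs; the gripper's body (75 mm by 188 mm) begins 65 mm behind the grasp point.
Start: joints at [-86.276, 14.817, 87.949, -0, 77.235, -11.62], TCP at [145.557, -530.394, 194.553] pointing down, gripper open.
Joint ranges: [-179.93, 179.93], [-52.35, 119.4], [10.71, 147.94], [-69.91, 249.91], [12.55, 155.21], [-178.61, 178.61]. Speed limits (degrees/s): [147.25, 147.25, 180, 180, 180, 180].

### API

Orientations are given as [roll, pitch, yaw] about the fixed x, y, z axes, in that order (R = Rz(yaw) Ry(pitch) Rx(roll)).
In Python, from cell import robot gives the robot as it stands. The module is installed in compiled form; this text tells all that it offers.
- The arm moves only by the shell command python3 -m creep 'ROWS' [OPENING]. ROWS is JSON, a list of rows, each a list of 6 numbers: the shift along the tool's x, y, z in mm, then the turn, a rotation vector about the tool's x, y, z in degrees. In form: [[x, y, z, ax, ay, az], ...]. A call has exactly 5 rows; each row is the pose to reach, as a shift and turn from the pose measured when the call began, along the tool's axes at that moment; what a row does not reach only later rows make up. A row lasts 1/10 s, in which the tool goes at most 50 mm and 8.59 degrees, less where a joint would pass 70% of its speed; a pose out of reach is approached as far as the arm can. A call with a gripper value outside its range is refused whole. OPENING is the closure in counts, from 0 (fully open) to 255 (shut), set as the call begins (- or left out, the last holds). The fingers move at their own pace and stop on an object; the grip force is fixed at half the most. Time passes only in rows, so rows that repeat a pose let the fingers close, or fill a call up. It gives the time, the measured TCP pose, the force and the opening at its end, in the units of the state.
- robot.observe(): the state, without advancing time (a new reading comes with each control period).
- robot.capture(name): name is "scene" or "top"; returns (picture, depth): 400x640x3 uint8, red, green, blue; 400x640 float32, mm along the optical axis (not along the pixel's ray), 0 where there is no reading.
- robot.calibration(name): a dict with "camera_matrix" (3x3 intrinsics, pixels), "extrinsics" (4x4, takes a point from camera to world coordinates). Camera axes: x right, y up, looking along -z (the intrinsics and any distortion apply to the point x, -y, -z); pixel columns grow to the right and rows downward; lengths in mm; the calibration is good to about 2 mm. A picture is of the moment at which its call begins. calibration takes no time and is no camera call.
- robot.hand_in(): hands the job in, once; it reports no verdict.
The state is a dict: "time_s": time; "joint_pos": joint angles; "qd": joint speeds; "effort": joint torques, N m; "tool_pos": TCP position; "orientation": TCP orientation; "force": force on the tool from outside, world axes, zero at the start; "torque": the same for the moment, N m; "finger_gap": finger opening in mm.
Only numpy, scipy, OpenCV 4.12 (cv2) and the standard library are available. Lean on these libraries where they do the work, as an engineer would, in place of code of your own. Each camera call takes 0.05 s, during which the arm holds its last target.

## Working session

There is one attempt and no reset: what is moved stays moved. The work goes in short steps, Python scripts to look and compute and a shell command to move; the robot and the scene stay as the last step left them, time stands still between calls to the robot, and variables do not carry over. Pictures are saved under pics/ and viewed, and the job is handed in when it is done.

```bash
mkdir -p pics; cat > h.py <<'E'
import numpy as np, cv2
from cell import robot
def snap(n,f):
    p,d=robot.capture(n); cv2.imwrite(f'pics/{f}.png',p[:,:,::-1]); np.savez(f'{f}.npz',p=p,d=d); return p,d
def ray(n,u,v):
    c=robot.calibration(n);K=np.array(c['camera_matrix']);E=np.array(c['extrinsics'])
    q=np.linalg.inv(K)@[u,v,1]; d=E[:3,:3]@[q[0],-q[1],-q[2]]; return E[:3,3],d
def onz(n,u,v,z):
    o,d=ray(n,u,v); return o+d*(z-o[2])/d[2]
def proj(n,P):
    c=robot.calibration(n);K=np.array(c['camera_matrix']);E=np.array(c['extrinsics'])
    p=E[:3,:3].T@(np.array(P,float)-E[:3,3]); q=K@[p[0],-p[1],-p[2]]; return q[:2]/q[2]
def pt(n,u,v,D):
    o,d=ray(n,u,v); return o+d*D
E
python3 - <<'E'
from h import *
np.set_printoptions(precision=2,suppress=True)
print(robot.observe())
for n in('scene','top'):
    c=robot.calibration(n);print(n,c); snap(n,n+'0')
E
```

```text
{'time_s': 0.0, 'joint_pos': array([-86.27,  14.86,  88.01,   0.  ,  77.23, -11.62]), 'qd': array([ 0.03,  0.05, -0.01,  0.04, -0.01,  0.12]), 'effort': array([ -0.  , -43.73, -28.4 ,   0.07,   0.04,  -0.  ]), 'tool_pos': array([ 145.53, -529.79,  193.72]), 'orientation': array([-179.9 ,   -0.02,   15.34]), 'force': array([0.25, 0.62, 0.3 ]), 'torque': array([-0.01,  0.04, -0.02]), 'finger_gap': 92.80855322963342}
scene {'camera_matrix': array([[372.22,   0.  , 318.88],
       [  0.  , 372.22, 193.02],
       [  0.  ,   0.  ,   1.  ]]), 'extrinsics': array([[ -0.71,  -0.51,   0.48, 965.62],
       [  0.71,  -0.52,   0.48, 369.58],
       [  0.01,   0.68,   0.73, 703.74],
       [  0.  ,   0.  ,   0.  ,   1.  ]])}
top {'camera_matrix': array([[381.75,   0.  , 321.25],
       [  0.  , 381.75, 201.52],
       [  0.  ,   0.  ,   1.  ]]), 'extrinsics': array([[  -0.02,    0.99,   -0.12,  455.97],
       [  -1.  ,   -0.02,    0.02,   -1.1 ],
       [   0.01,    0.12,    0.99, 1175.12],
       [   0.  ,    0.  ,    0.  ,    1.  ]])}
```

View pics/scene0.png

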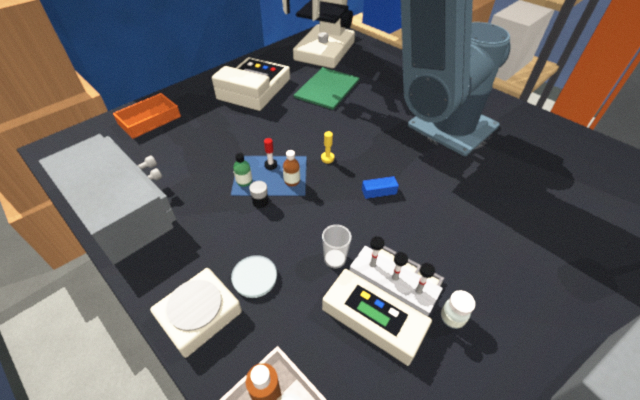

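View pics/top0.png

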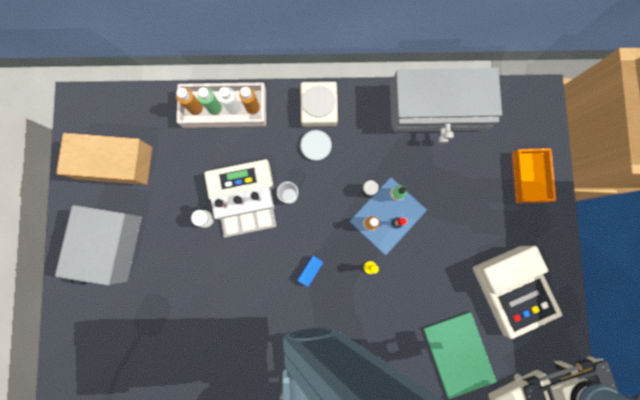

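Scene view: the candidates for the marker are the red one at (269,150), between the green and amber bottles on the blue mat, and the yellow look-alike at (328,147). In the top view they are red (401,222) and yellow (371,268). The rod knobs are at scene (377,243), (401,258), (428,270). I choose the red one and will check it in a crop.

```bash
python3 - <<'E'
from h import *
s=np.load('scene0.npz')['p'][:,:,::-1];t=np.load('top0.npz')['p'][:,:,::-1]
a=cv2.resize(s[130:215,220:350],None,fx=6,fy=6,interpolation=cv2.INTER_CUBIC)
cv2.imwrite('pics/c1.png',a)
b=cv2.resize(s[220:360,310:480],None,fx=4.2,fy=4.2,interpolation=cv2.INTER_CUBIC);cv2.imwrite('pics/c2.png',b)
b=cv2.resize(t[150:245,190:310],None,fx=6,fy=6,interpolation=cv2.INTER_CUBIC);cv2.imwrite('pics/c3.png',b)
b=cv2.resize(t[170:285,340:440],None,fx=5,fy=5,interpolation=cv2.INTER_CUBIC);cv2.imwrite('pics/c4.png',b)
E
```

```text
(no output)
```

View pics/c1.png

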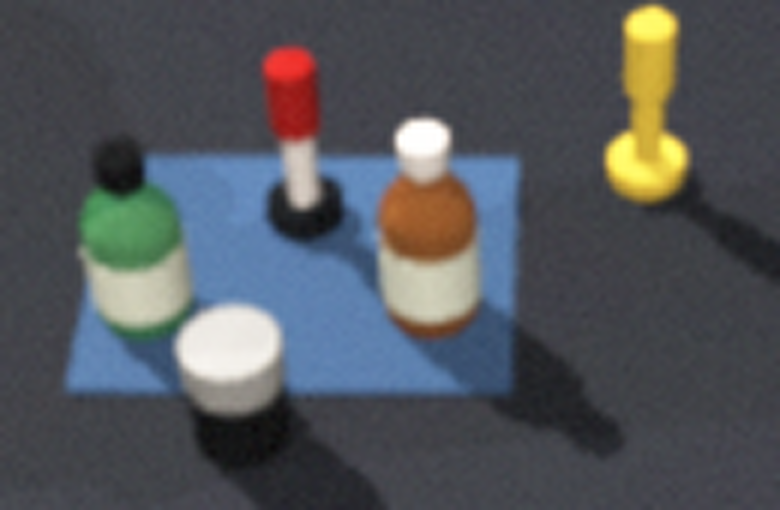

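View pics/c2.png

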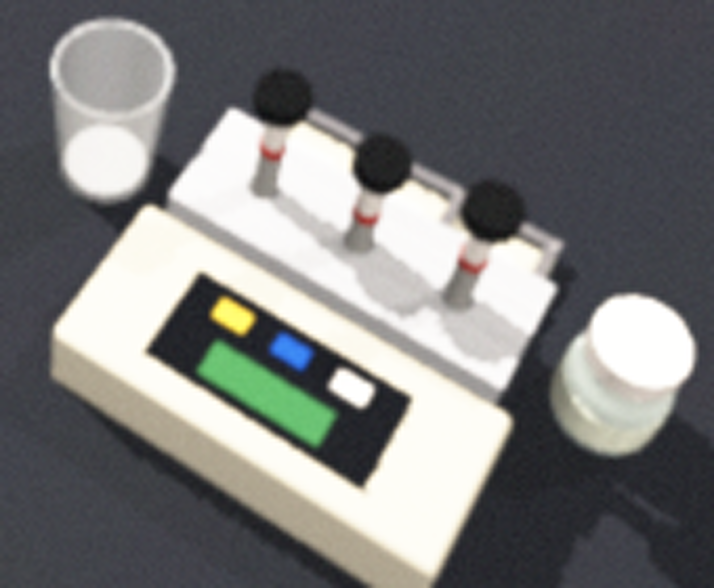

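View pics/c3.png

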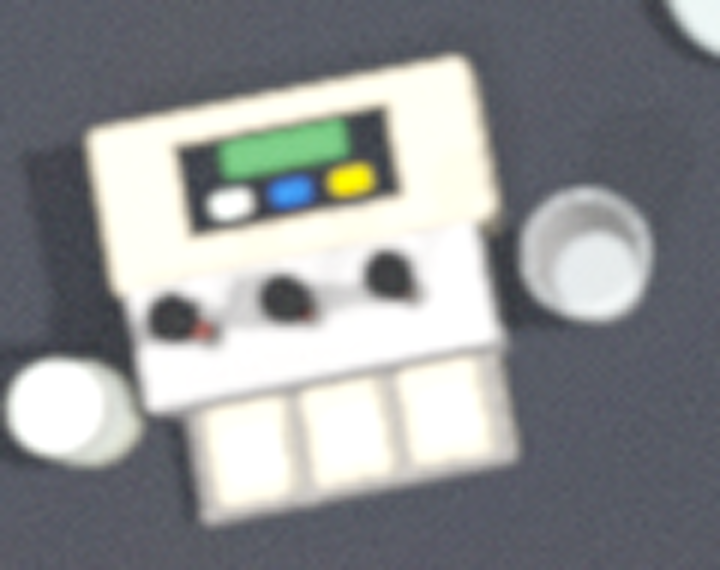

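View pics/c4.png

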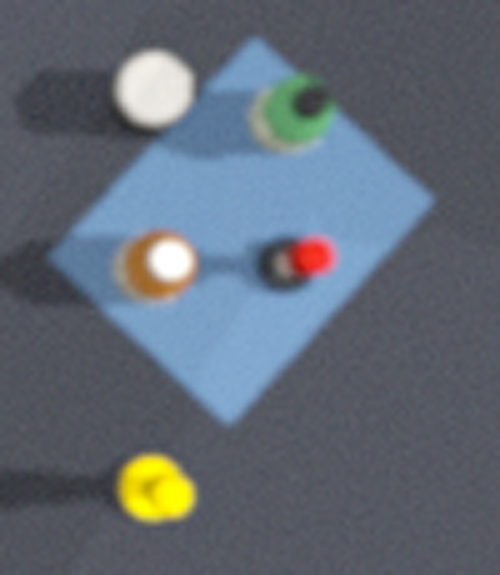

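The crop shows the chosen marker with a red grip, white stem and dark base between the green and amber bottles; the other one is all yellow. The three rods all stand up. Now I'll measure.

```bash
cat > meas.py <<'E'
from h import *
np.set_printoptions(precision=1,suppress=True)
def cloud(n,f):
    d=np.load(f+'.npz')['d']; v,u=np.mgrid[:400,:640]
    c=robot.calibration(n);K=c['camera_matrix'];E=np.array(c['extrinsics'])
    x=(u-K[0][2])/K[0][0]*d; y=(v-K[1][2])/K[1][1]*d
    P=np.stack([x,-y,-d],-1)@E[:3,:3].T+E[:3,3]; P[d==0]=np.nan; return P
def blobs(m,amin=6):
    n,l,s,c=cv2.connectedComponentsWithStats(m.astype(np.uint8)); return [(s[i,4],c[i]) for i in range(1,n) if s[i,4]>=amin]
def tri(u1,u2):
    o1,d1=ray('scene',*u1);o2,d2=ray('top',*u2)
    A=np.stack([d1,-d2],1);x=np.linalg.lstsq(A,o2-o1,rcond=None)[0]
    a=o1+d1*x[0];b=o2+d2*x[1];return (a+b)/2,np.linalg.norm(a-b)
E
python3 - <<'E'
from meas import *
for n,reg in(('top',(185,235,200,280)),('scene',(225,320,340,450))):
    P=cloud(n,n+'0'); im=np.load(n+'0.npz')['p'].astype(int)
    v0,v1,u0,u1=reg; Q=P[v0:v1,u0:u1]; I=im[v0:v1,u0:u1]
    m=(abs(Q[...,2]-60)<6)&(I.min(2)>110)
    m=cv2.morphologyEx(m.astype(np.uint8),cv2.MORPH_OPEN,np.ones((3,3)))>0
    X=Q[m]; r=cv2.minAreaRect(X[:,:2].astype(np.float32)); print(n,m.sum(),'z',np.median(X[:,2]),r, X[:,:2].mean(0))
    # face corners: hull in pixels
    vs,us=np.nonzero(m); h=np.stack([onz(n,u+u0,v+v0,60)[:2] for u,v in zip(us,vs)]).astype(np.float32)
    print('plane',cv2.minAreaRect(h))
    k=(I.max(2)<60)
    print([(a,c+[u0,v0],P[int(c[1]+v0),int(c[0]+u0)]) for a,c in blobs(k,20)])
    red=(im[...,0]>110)&(im[...,0]-im[...,1:].max(2)>50)
    print('red',[(a,c,P[int(c[1]),int(c[0])]) for a,c in blobs(red,4)])
E
```

```text
top 892 z 59.53929339894523 ((590.3048095703125, 212.36019897460938), (60.90085983276367, 169.78416442871094), 10.212716102600098) [586.7 207.1]
plane ((589.931396484375, 212.17971801757812), (60.82978057861328, 170.4268798828125), 10.464398384094238)
[]
red [(np.int32(192), array([190.7, 101.7]), array([881.6, 352.9, 107.4])), (np.int32(136), array([250.7, 100.4]), array([882.4, 180.2, 105.2])), (np.int32(2145), array([533.7, 174.9]), array([ 665.1, -686.7,    7.5])), (np.int32(4), array([223.5, 204.5]), array([577. , 250. , 131.7])), (np.int32(57), array([401.7, 221. ]), array([ 524.9, -246.4,   90.3])), (np.int32(19), array([369.7, 225.6]), array([ 513.7, -157.1,   71.1])), (np.int32(51), array([516.6, 317.5]), array([ 241.4, -571.4,   57.5]))]
scene 2213 z 59.173255342125344 ((597.7261962890625, 185.18698120117188), (62.407745361328125, 227.88372802734375), 10.594018936157227) [595.7 217. ]Traceback (most recent call last):
  File "<stdin>", line 9, in <module>
  File "h.py", line 9, in onz
    o,d=ray(n,u,v); return o+d*(z-o[2])/d[2]
        ~~~^^^^^^^
  File "h.py", line 6, in ray
    c=robot.calibration(n);K=np.array(c['camera_matrix']);E=np.array(c['extrinsics'])
ValueError: time passes only in moves, steps and waits
```

```bash
python3 - <<'E'
import re
s=open('h.py').read()
s=s.replace("def snap","CAL={n:{k:np.array(v) for k,v in robot.calibration(n).items()} for n in('scene','top')}\ndef snap").replace("c=robot.calibration(n)","c=CAL[n]")
open('h.py','w').write(s)
m=open('meas.py').read().replace("c=robot.calibration(n)","c=CAL[n]");open('meas.py','w').write(m)
E
python3 - <<'E'
from meas import *
yaw=np.radians(10.3);c=np.array([590.1,212.3]);Y=np.array([-np.sin(yaw),np.cos(yaw)]);X=np.array([np.cos(yaw),np.sin(yaw)])
K={}
for n,reg in(('top',(185,235,205,270)),('scene',(230,285,365,440))):
    P=cloud(n,n+'0'); im=np.load(n+'0.npz')['p'].astype(int)
    v0,v1,u0,u1=reg; I=im[v0:v1,u0:u1]
    K[n]=[(a,c_+[u0,v0],P[int(c_[1]+v0),int(c_[0]+u0)]) for a,c_ in blobs(I.max(2)<75,15)]; print(n,K[n])
    red=(im[...,0]>100)&(im[...,0]-im[...,1:].max(2)>40)
    print('red',[(a,c_,P[int(c_[1]),int(c_[0])]) for a,c_ in blobs(red,4) if reg[0]<c_[1]<320 and 200<c_[0]<480 or n=='scene' and 255<c_[0]<285])
for b in(-50,0,50):
    q=c+b*Y; print(b,'bore',q,'proj knob z150',proj('top',[*q,150]),proj('scene',[*q,150]),'bay',q-55*X)
for i in K['scene']:
    for j in K['top']:
        p,e=tri(i[1],j[1])
        if e<6: print('tri',i[1],j[1],p,e)
im=np.load('scene0.npz')['p'].astype(int);red=(im[...,0]>100)&(im[...,0]-im[...,1:].max(2)>50)
E
```

```text
top [(np.int32(25), array([254.4, 195.6]), array([598.9, 163.8, 140.2])), (np.int32(25), array([237.2, 199.5]), array([590.2, 212.2, 129.7])), (np.int32(46), array([207.6, 204.9]), array([593.5, 331.2,  -1.3])), (np.int32(23), array([218.3, 202.8]), array([nan, nan, nan]))]
red [(np.int32(5), array([223.2, 204.6]), array([577. , 250. , 131.7])), (np.int32(49), array([369.5, 224.1]), array([ 516.3, -156.3,   77.7])), (np.int32(61), array([401.6, 221. ]), array([ 524.9, -246.4,   90.3]))]
scene [(np.int32(23), array([397.7, 232.6]), array([456.8, 130.2,  -0.7])), (np.int32(1086), array([420.7, 252.6]), array([465.4, 200.8,  -0.1])), (np.int32(271), array([379.9, 241.3]), array([596.7, 166. , 136.6]))]
red [(np.int32(20), array([272.5,  68.5]), array([ 236.8, -581. ,   53.6])), (np.int32(129), array([268.1, 145.2]), array([ 529.2, -245.3,   81.9])), (np.int32(14), array([374.2, 255.9]), array([605.8, 166.9, 100.6])), (np.int32(16), array([396.5, 271.6]), array([597.7, 215.3,  90.3])), (np.int32(16), array([421.8, 282.8]), array([588.2, 263.2,  98. ])), (np.int32(648), array([263.4, 385.5]), array([904.4, 202.2, 120.2]))]
-50 bore [599.  163.1] proj knob z150 [253.7 194.5] [377.9 236.5] bay [544.9 153.3]
0 bore [590.1 212.3] proj knob z150 [235.4 198.1] [402.7 249.7] bay [536.  202.5]
50 bore [581.2 261.5] proj knob z150 [217.1 201.8] [428.9 263.6] bay [527.  251.7]
tri [379.9 241.3] [254.4 195.6] [596.8 165.3 135.7] 4.427280028831945
```

```bash
cat > go.py <<'E'
import sys
from h import robot,np
from scipy.spatial.transform import Rotation as R
np.set_printoptions(precision=1,suppress=True)
x,y,z,yaw=map(float,sys.argv[1:5])
s=robot.observe(); r=R.from_euler('xyz',s['orientation'],degrees=True)
t=R.from_euler('xyz',[180,0,yaw],degrees=True)
d=np.array([x,y,z])-s['tool_pos']
print('t',round(s['time_s'],2),'pos',s['tool_pos'],'ori',s['orientation'],'F',s['force'],'gap',round(s['finger_gap'],1)); print('shift',r.inv().apply(d),'turn',(r.inv()*t).as_rotvec(degrees=True),'dist',np.linalg.norm(d))
E
python3 go.py 598.5 163.5 194 10.3
python3 - <<'E'
from meas import *
P=cloud('top','top0')
for n,u,v in(('amber base-ish',371,224),('green',397,194),('can',371,188)): print(n,onz('top',u,v,60))
m=tri((268.1,145.2),(401.6,221));print('marker grip tri',m)
im=np.load('top0.npz')['p'].astype(int)
print('green dep',P[192,396],'amb',P[222,373])
E
```

```text
t 0.1 pos [ 145.5 -529.9  193.8] ori [-179.9   -0.    15.3] F [ 0.1  0.4 -0.1] gap 92.8
shift [ 620.3 -548.8    0.9] turn [-0.1 -0.   5. ] dist 828.2340991969746
amber base-ish [ 517.1 -164.7   60. ]
green [ 604.  -245.1   60. ]
can [ 623.6 -168.7   60. ]
marker grip tri (array([ 523.4, -252.2,   73.6]), np.float64(1.024821169790306))
green dep [ 609.3 -241.2   65.7] amb [ 520.4 -164.6  100.5]
```

```bash
python3 -m creep '[[35,-31,0,0,0,1],[70,-62,0,0,0,2],[105,-93,0,0,0,3],[140,-124,0,0,0,4],[175,-155,0,0,0,5]]' 255; python3 go.py 598.5 163.5 194 10.3
```

```text
time_s: 0.6
tool_pos: [273.7, -332.2, 193.8]
orientation: [-179.9, -0.0, 10.3]
force: [0.9, -0.5, 0.3]
finger_gap: 57.5
t 0.6 pos [ 273.7 -332.2  193.8] ori [-179.9   -0.    10.3] F [ 0.9 -0.5  0.3] gap 57.5
shift [ 407.9 -429.9    0.8] turn [-0.1 -0.  -0. ] dist 592.5980944192748
```

```bash
python3 -m creep '[[34,-36,0,0,0,0],[68,-72,0,0,0,0],[102,-108,0,0,0,0],[136,-143,0,0,0,0],[170,-179,0,0,0,0]]'; python3 -m creep '[[34,-36,0,0,0,0],[68,-72,0,0,0,0],[102,-108,0,0,0,0],[136,-143,0,0,0,0],[170,-179,0,0,0,0]]';  python3 go.py 598.5 163.5 170 10.3
```

```text
time_s: 1.1
tool_pos: [409.7, -123.8, 194.2]
orientation: [-179.9, -0.0, 10.2]
force: [0.1, -1.1, 0.4]
finger_gap: 17.6
time_s: 1.6
tool_pos: [545.7, 84.6, 194.3]
orientation: [-179.9, 0.0, 10.3]
force: [0.9, -1.3, 0.5]
finger_gap: 0.3
t 1.6 pos [545.7  84.6 194.3] ori [-179.9    0.    10.3] F [ 0.9 -1.3  0.5] gap 0.3
shift [ 66.  -68.1  24.4] turn [-0.1  0.  -0. ] dist 97.96453903843411
```

```bash
python3 -m creep '[[24,-25,0,0,0,0],[48,-50,0,0,0,0],[66,-68,6,0,0,0],[66,-68,18,0,0,0],[66,-68,24,0,0,0]]';  python3 go.py 598.5 163.5 140 10.3; python3 - <<'E'
from h import *
p,d=snap('scene','s1'); t,_=snap('top','t1')
a=cv2.resize(p[190:310,330:470],None,fx=4,fy=4,interpolation=cv2.INTER_CUBIC); b=cv2.resize(t[150:245,200:290],(455,480),interpolation=cv2.INTER_CUBIC)
b=cv2.resize(t[160:230,200:260],(240,280),interpolation=cv2.INTER_CUBIC); c=np.zeros((480,800,3),np.uint8);c[:,:560]=a;c[:280,560:]=b
cv2.imwrite('pics/s1c.png',c[:,:,::-1])
E
```

```text
time_s: 2.1
tool_pos: [597.3, 163.5, 168.2]
orientation: [-179.9, 0.2, 10.3]
force: [-0.2, 0.3, -0.3]
finger_gap: 0.6
t 2.1 pos [597.3 163.5 168.2] ori [-179.9    0.2   10.3] F [-0.2  0.3 -0.3] gap 0.6
shift [ 1.3  0.2 28.2] turn [-0.1  0.2  0. ] dist 28.203079089184413
```

View pics/s1c.png

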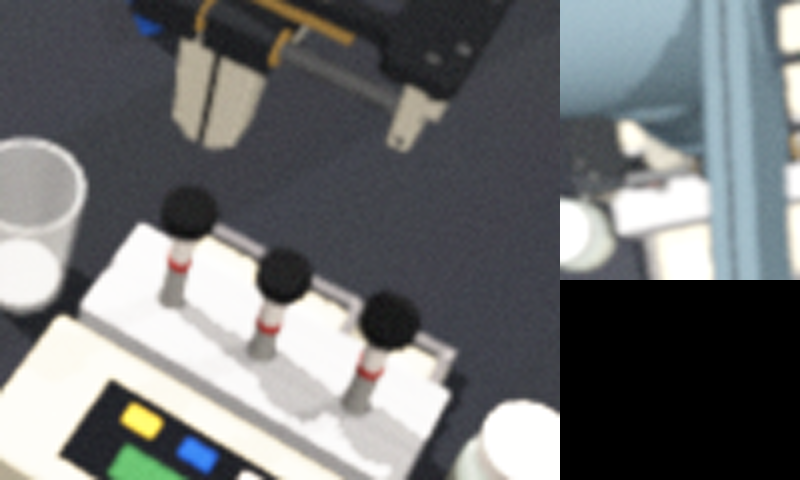

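```bash
python3 - <<'E'
from meas import *
P=cloud('scene','s1'); print(proj('scene',[597.3,163.5,168.2]))
for u,v in((376,222),(388,222),(431,220),(430,226),(410,208),(432,213)): print(u,v,P[v,u])
im=np.load('s1.npz')['p'];cv2.imwrite('pics/s1d.png',cv2.resize(im[100:260,300:500],None,fx=4,fy=4,interpolation=cv2.INTER_CUBIC)[:,:,::-1])
E
```

```text
[380.  230.1]
376 222 [608.2 158.6 196.9]
388 222 [606.  180.  214.3]
431 220 [618.5 251.3 294.3]
430 226 [616.5 252.3 279.6]
410 208 [618.6 216.1 290.9]
432 213 [618.1 249.1 307.4]
```

View pics/s1d.png

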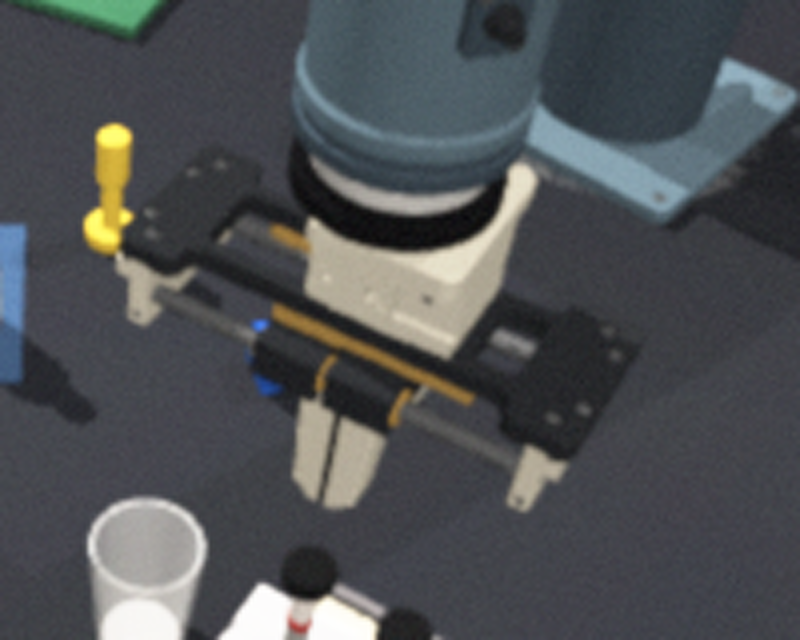

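The picture shows shut fingers over the first knob (tips about scene (381,227)), and the end brackets about 100 mm higher, so they clear the knobs. Pushing now.

```bash
python3 -m creep '[[1,0,8,0,0,0],[1,0,16,0,0,0],[1,0,24,0,0,0],[1,0,30,0,0,0],[1,0,36,0,0,0]]';python3 -m creep '[[0,0,4,0,0,0],[0,0,8,0,0,0],[0,0,12,0,0,0],[0,0,16,0,0,0],[0,0,20,0,0,0]]'
```

```text
time_s: 2.7
tool_pos: [597.6, 162.5, 132.0]
orientation: [-179.9, 0.2, 10.2]
force: [-0.4, 0.2, -0.0]
finger_gap: 0.8
time_s: 3.2
tool_pos: [597.7, 162.5, 112.2]
orientation: [-179.9, 0.2, 10.2]
force: [-2.4, -0.9, 4.8]
finger_gap: 0.7
```

```bash
python3 -m creep '[[0,0,2,0,0,0],[0,0,4,0,0,0],[0,0,6,0,0,0],[0,0,8,0,0,0],[0,0,10,0,0,0]]'
```

```text
time_s: 3.7
tool_pos: [597.7, 162.6, 102.2]
orientation: [-179.9, 0.2, 10.2]
force: [-1.8, 0.4, 4.3]
finger_gap: 1.0
```

```bash
python3 -m creep '[[0,0,1,0,0,0],[0,0,2,0,0,0],[0,0,3,0,0,0],[0,0,4,0,0,0],[0,0,5,0,0,0]]'
```

```text
time_s: 4.2
tool_pos: [597.7, 162.6, 97.2]
orientation: [-179.9, 0.2, 10.2]
force: [-1.9, 0.4, 4.0]
finger_gap: 0.6
```

```bash
python3 -m creep '[[0,0,1,0,0,0],[0,0,1,0,0,0],[0,0,2,0,0,0],[0,0,2,0,0,0],[0,0,2,0,0,0]]'
```

```text
time_s: 4.7
tool_pos: [597.7, 162.6, 95.0]
orientation: [-179.9, 0.2, 10.2]
force: [-0.8, -0.8, 2.1]
finger_gap: 0.6
```

```bash
python3 - <<'E'
from h import *
p,d=snap('scene','s2')
cv2.imwrite('pics/s2c.png',cv2.resize(p[190:310,330:470],None,fx=5,fy=5,interpolation=cv2.INTER_CUBIC)[:,:,::-1])
print(robot.observe()['force'])
E
```

```text
[-0.97110363 -1.29810891  2.75935864]
```

View pics/s2c.png

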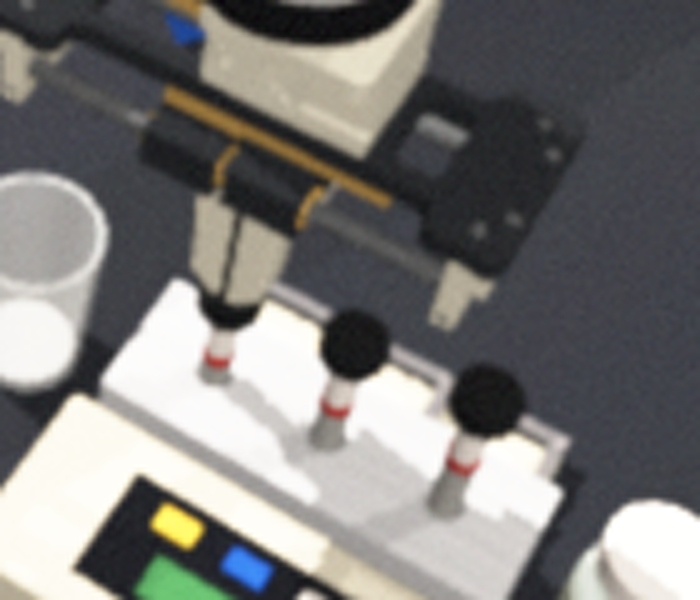

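```bash
python3 - <<'E'
from meas import *
T=[597.7,162.6,95.0]
P=cloud('scene','s2')
f=lambda q:((q-[330,190])*5).round()
print('TCP in crop',f(proj('scene',T)),'z115',f(proj('scene',[*T[:2],115])))
im=np.load('s2.npz')['p'].astype(int)
red=(im[...,0]>100)&(im[...,0]-im[...,1:].max(2)>40)
for a,c in blobs(red,6):
    if 360<c[0]<440 and 240<c[1]<300: print(a,c,f(c),P[int(c[1]),int(c[0])])
for cx,cy in((215,383),(325,446),(445,513)): print('entry',onz('scene',330+cx/5,190+cy/5,60))
for cx,cy in((240,285),(250,300),(225,270),(225,318),(353,345),(485,400)): print(cx,cy,P[190+cy//5,330+cx//5])
P=cloud('scene','scene0')
for u,v in((376,243),(400,257),(427,269),(377,238),(401,253),(428,265)):print(u,v,P[v,u])
E
```

```text
TCP in crop [223. 314.] z115 [229. 285.]
13 [372.7 261.8] [213. 359.] [607.8 166.5  81.3]
16 [396.5 271.6] [332. 408.] [599.5 216.1  93.3]
15 [422.  282.9] [460. 464.] [589.1 265.1 101.4]
entry [604.2 169.3  60. ]
entry [595.6 217.4  60. ]
entry [586.1 266.8  60. ]
240 285 [607.2 172.4 134.5]
250 300 [605.5 176.9 127.7]
225 270 [605.8 164.2 134.3]
225 318 [611.6 171.4 118.4]
353 345 [595.1 214.8 128.1]
485 400 [586.2 264.2 138.1]
376 243 [606.1 166.  139.6]
400 257 [591.7 212.2 128.1]
427 269 [584.  262.9 137.4]
377 238 [595.5 159.8 138.8]
401 253 [584.5 208.7 129.8]
428 265 [574.7 259.2 135.7]
```

```bash
python3 - <<'E'
from meas import *
def onx(u,v,x):
    o,d=ray('scene',u,v); return o+d*(x-o[0])/d[0]
print('s1 tips (TCP 597.3,163.5,168.2)')
for cx,cy in((190,138),(200,145),(215,150),(230,148)):
  for x in(597,605): print(cx,x,onx(330+cx/4,190+cy/4,x))
P=cloud('scene','s1')
for v in range(205,232,2): print(v,P[v,376],P[v,380],P[v,385])
E
```

```text
s1 tips (TCP 597.3,163.5,168.2)
190 597 [597.  156.  177.5]
190 605 [605.  160.7 188.9]
200 597 [597.  161.7 177.6]
200 605 [605.  166.2 189. ]
215 597 [597.  169.6 181.3]
215 605 [605.  173.9 192.6]
230 597 [597.  176.5 189.1]
230 605 [605.  180.7 200.3]
205 [610.1 153.5 239.2] [608.1 159.8 242.7] [607.3 168.4 249.2]
207 [610.  154.2 234.6] [607.2 160.  237.2] [606.7 168.8 244.1]
209 [610.  154.9 230.1] [608.1 161.3 233.9] [606.9 169.7 239.9]
211 [609.7 155.4 225.1] [608.9 162.5 230.4] [606.4 170.2 234.9]
213 [610.5 156.6 221.5] [608.  162.7 224.7] [606.9 171.3 231.1]
215 [608.5 156.1 214.1] [608.5 163.8 220.8] [606.3 171.8 225.8]
217 [609.3 157.4 210.5] [606.5 163.4 213.4] [606.3 172.5 221.2]
219 [609.6 158.3 206.1] [606.5 164.2 208.7] [606.2 173.3 216.6]
221 [608.1 158.2 199.2] [604.5 163.8 201.1] [606.6 174.4 212.4]
223 [607.7 158.7 193.8] [605.6 165.2 197.8] [606.  174.9 206.9]
225 [475.6  82.   -1.2] [606.4 166.5 194.1] [605.7 175.6 201.8]
227 [480.7  86.   -0.6] [474.   92.8  -0.5] [465.5 101.2  -0.4]
229 [485.7  90.   -0.1] [477.8  96.   -1.7] [470.1 104.8  -0.6]
231 [490.   93.6  -0.6] [481.6  99.3  -2.9] [474.4 108.3  -1.2]
```

```bash
python3 -m creep '[[0,0,2,0,0,0],[0,0,4,0,0,0],[0,0,6,0,0,0],[0,0,8,0,0,0],[0,0,8,0,0,0]]'
```

```text
time_s: 5.25
tool_pos: [597.7, 162.6, 86.6]
orientation: [-179.9, 0.2, 10.2]
force: [-0.3, -0.2, 1.8]
finger_gap: 0.2
```

```bash
python3 -m creep '[[0,0,1,0,0,0],[0,0,2,0,0,0],[0,0,3,0,0,0],[0,0,4,0,0,0],[0,0,5,0,0,0]]'
```

```text
time_s: 5.75
tool_pos: [597.7, 162.6, 81.5]
orientation: [-179.9, 0.2, 10.2]
force: [-2.2, -0.3, 4.5]
finger_gap: 0.2
```

```bash
python3 -m creep '[[0,0,1,0,0,0],[0,0,2,0,0,0],[0,0,3,0,0,0],[0,0,4,0,0,0],[0,0,4,0,0,0]]'
```

```text
time_s: 6.25
tool_pos: [597.7, 162.6, 77.3]
orientation: [-179.9, 0.2, 10.2]
force: [-0.8, -0.7, 2.8]
finger_gap: 0.2
```

```bash
python3 -m creep '[[0,0,1,0,0,0],[0,0,1,0,0,0],[0,0,2,0,0,0],[0,0,2,0,0,0],[0,0,2,0,0,0]]'; python3 - <<'E'
from h import *
p,d=snap('scene','s3')
cv2.imwrite('pics/s3c.png',cv2.resize(p[190:310,330:470],None,fx=5,fy=5,interpolation=cv2.INTER_CUBIC)[:,:,::-1])
E
```

```text
time_s: 6.75
tool_pos: [597.7, 162.6, 75.2]
orientation: [-179.9, 0.2, 10.2]
force: [-0.4, -0.4, 3.4]
finger_gap: 0.5
```

View pics/s3c.png

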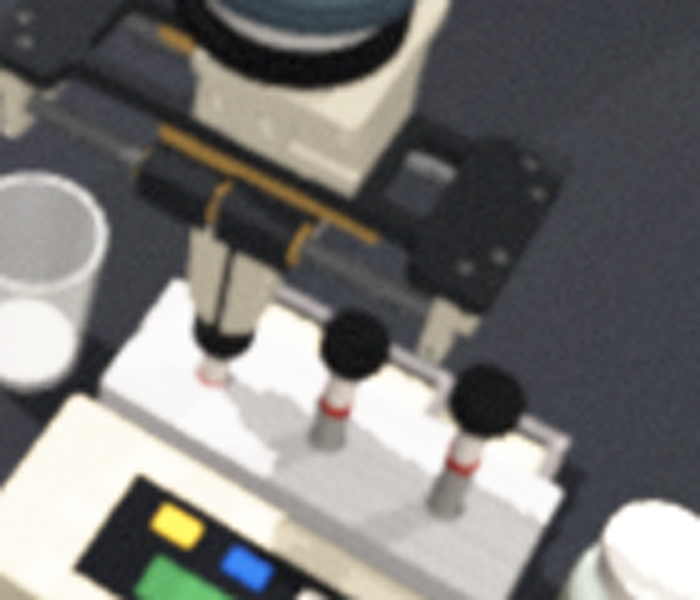

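The ring is now just entering the face at crop (212,377), so this bore is clear. A few more mm to bottom it.

```bash
python3 -m creep '[[0,0,1,0,0,0],[0,0,2,0,0,0],[0,0,3,0,0,0],[0,0,4,0,0,0],[0,0,4,0,0,0]]'
```

```text
time_s: 7.3
tool_pos: [597.9, 162.6, 74.7]
orientation: [-179.9, 0.1, 10.2]
force: [-8.2, -1.6, 22.9]
finger_gap: 0.9
```

```bash
python3 -m creep '[[0,0,1,0,0,0],[0,0,1,0,0,0],[0,0,2,0,0,0],[0,0,2,0,0,0],[0,0,2,0,0,0]]'
```

```text
time_s: 7.8
tool_pos: [598.4, 162.7, 74.8]
orientation: [-179.9, -0.0, 10.3]
force: [-4.4, -1.2, 16.5]
finger_gap: 0.6
```

```bash
python3 -m creep '[[0,0,-20,0,0,0],[0,0,-40,0,0,0],[0,-10,-52,0,0,0],[0,-35,-52,0,0,0],[0,-50,-52,0,0,0]]'; python3 go.py 590 212.5 108 10.3;  python3 - <<'E'
from h import *
p,d=snap('scene','s4')
cv2.imwrite('pics/s4c.png',cv2.resize(p[190:310,330:470],None,fx=5,fy=5,interpolation=cv2.INTER_CUBIC)[:,:,::-1])
E
```

```text
time_s: 8.3
tool_pos: [589.0, 213.6, 126.5]
orientation: [-179.9, 0.0, 10.3]
force: [-0.2, 1.1, -1.1]
finger_gap: 0.3
t 8.3 pos [589.  213.6 126.5] ori [-179.9    0.    10.3] F [-0.2  1.1 -1.1] gap 0.3
shift [ 0.8  1.3 18.5] turn [-0.1  0.  -0. ] dist 18.569751806801197
```

View pics/s4c.png

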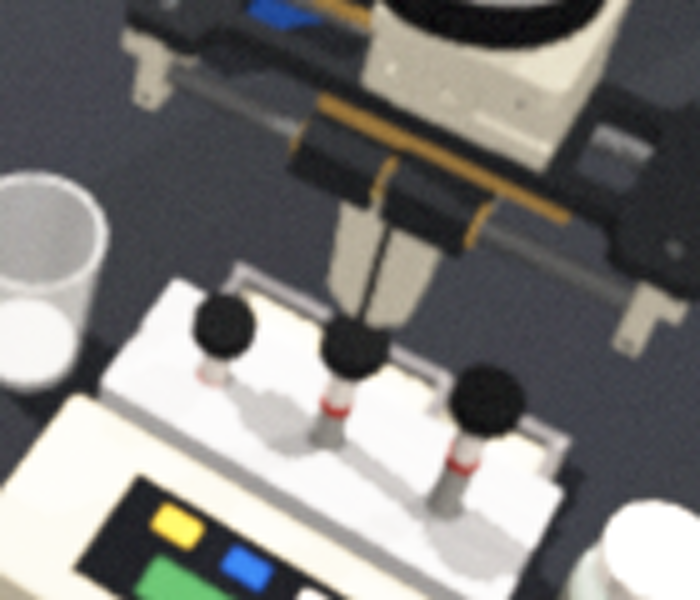

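Rod 1 is down: the knob is at crop (224,325) and its ring is only a faint pink at the rim (212,378). Next, push the middle rod, whose knob top is at about 129 (reported about 106).

```bash
python3 - <<'E'
from meas import *
P=cloud('scene','s4')
print('knob1 top',np.nanmedian(P[253:258,372:378,2]),P[254,375],'face near',P[265,385],P[270,365])
E
python3 -m creep '[[1,1,6,0,0,0],[1,1,12,0,0,0],[1,1,20,0,0,0],[1,1,24,0,0,0],[1,1,28,0,0,0]]'
```

```text
knob1 top 98.16890624294228 [601.  165.9  97.9] face near [584.8 184.1  61. ] [622.  163.4  60.9]
time_s: 8.85
tool_pos: [589.1, 214.3, 97.9]
orientation: [-179.8, 0.1, 10.3]
force: [-2.2, -0.0, 5.8]
finger_gap: 0.6
```

```bash
python3 -m creep '[[0,0,2,0,0,0],[0,0,4,0,0,0],[0,0,6,0,0,0],[0,0,8,0,0,0],[0,0,8,0,0,0]]'
```

```text
time_s: 9.35
tool_pos: [589.1, 214.3, 89.6]
orientation: [-179.8, 0.1, 10.3]
force: [-1.1, 0.7, 2.1]
finger_gap: 0.7
```

```bash
python3 -m creep '[[0,0,1,0,0,0],[0,0,2,0,0,0],[0,0,3,0,0,0],[0,0,4,0,0,0],[0,0,4,0,0,0]]'
```

```text
time_s: 9.85
tool_pos: [589.1, 214.3, 85.4]
orientation: [-179.8, 0.1, 10.3]
force: [0.4, 0.1, 2.8]
finger_gap: 0.5
```

```bash
python3 -m creep '[[0,0,2,0,0,0],[0,0,4,0,0,0],[0,0,5,0,0,0],[0,0,6,0,0,0],[0,0,6,0,0,0]]'
```

```text
time_s: 10.35
tool_pos: [589.1, 214.3, 79.2]
orientation: [-179.8, 0.1, 10.3]
force: [-0.5, 0.4, 2.6]
finger_gap: 0.2
```

```bash
python3 -m creep '[[0,0,1,0,0,0],[0,0,2,0,0,0],[0,0,3,0,0,0],[0,0,3,0,0,0],[0,0,3,0,0,0]]'
```

```text
time_s: 10.85
tool_pos: [589.1, 214.3, 76.0]
orientation: [-179.8, 0.1, 10.3]
force: [-0.8, 1.2, 3.8]
finger_gap: 0.6
```

```bash
python3 -m creep '[[0,0,1,0,0,0],[0,0,2,0,0,0],[0,0,3,0,0,0],[0,0,3,0,0,0],[0,0,3,0,0,0]]'
```

```text
time_s: 11.35
tool_pos: [589.2, 214.4, 74.9]
orientation: [-179.8, 0.0, 10.3]
force: [-4.5, -0.7, 13.7]
finger_gap: 0.0
```

```bash
python3 -m creep '[[0,0,2,0,0,0],[0,0,3,0,0,0],[0,0,4,0,0,0],[0,0,4,0,0,0],[0,0,4,0,0,0]]'
```

```text
time_s: 11.85
tool_pos: [589.5, 214.4, 74.9]
orientation: [-179.9, -0.1, 10.4]
force: [-8.1, -0.6, 25.0]
finger_gap: 0.2
```

```bash
python3 -m creep '[[0,0,-20,0,0,0],[0,0,-40,0,0,0],[0,-10,-52,0,0,0],[0,-30,-52,0,0,0],[0,-47,-52,0,0,0]]'; python3 go.py 581.2 261.5 108 10.3;  python3 - <<'E'
from meas import *
p,d=snap('scene','s5')
cv2.imwrite('pics/s5c.png',cv2.resize(p[190:310,330:470],None,fx=5,fy=5,interpolation=cv2.INTER_CUBIC)[:,:,::-1])
E
```

```text
time_s: 12.35
tool_pos: [580.7, 261.5, 126.8]
orientation: [-179.9, -0.1, 10.3]
force: [-1.4, 0.0, -0.7]
finger_gap: 0.3
t 12.35 pos [580.7 261.5 126.8] ori [-179.9   -0.1   10.3] F [-1.4  0.  -0.7] gap 0.3
shift [ 0.5  0.1 18.8] turn [-0.1 -0.1  0. ] dist 18.775046461580327
```

View pics/s5c.png

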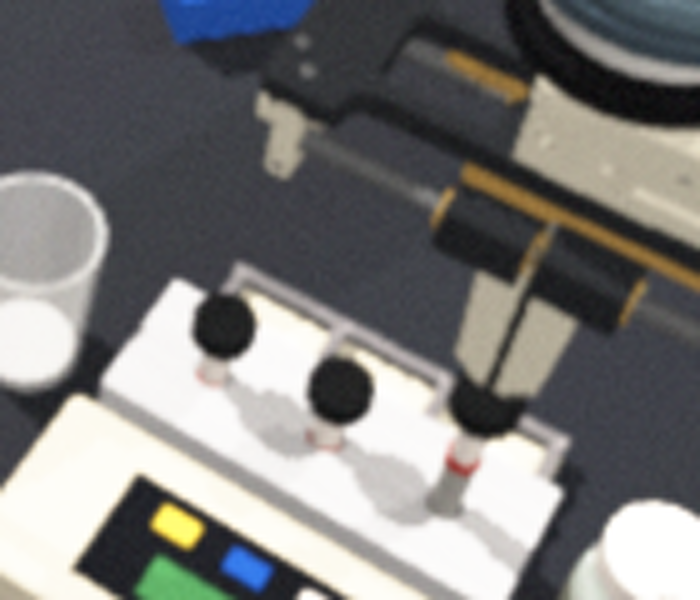

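The first two rods are down with only a faint ring at the rim. Next, the third rod, which should stop 11–17 mm above the face.

```bash
python3 -m creep '[[0,0,6,0,0,0],[0,0,12,0,0,0],[0,0,18,0,0,0],[0,0,23,0,0,0],[0,0,28,0,0,0]]'; python3 -m creep '[[0,0,1,0,0,0],[0,0,2,0,0,0],[0,0,3,0,0,0],[0,0,4,0,0,0],[0,0,4,0,0,0]]'
```

```text
time_s: 12.9
tool_pos: [579.4, 264.2, 98.0]
orientation: [-179.7, -0.0, 10.4]
force: [-2.9, 2.1, 5.3]
finger_gap: 0.6
time_s: 13.4
tool_pos: [579.5, 264.0, 94.0]
orientation: [-179.8, -0.0, 10.4]
force: [-1.6, 2.3, 3.2]
finger_gap: 0.5
```

```bash
python3 -m creep '[[0,0,1,0,0,0],[0,0,2,0,0,0],[0,0,3,0,0,0],[0,0,3,0,0,0],[0,0,3,0,0,0]]'
```

```text
time_s: 13.9
tool_pos: [579.5, 264.1, 91.3]
orientation: [-179.8, -0.0, 10.4]
force: [-3.1, 1.6, 6.1]
finger_gap: 0.3
```

```bash
python3 -m creep '[[0,0,1,0,0,0],[0,0,2,0,0,0],[0,0,3,0,0,0],[0,0,3,0,0,0],[0,0,3,0,0,0]]'
```

```text
time_s: 14.4
tool_pos: [579.7, 264.1, 91.1]
orientation: [-179.8, -0.2, 10.4]
force: [-7.5, 0.0, 19.4]
finger_gap: 0.1
```

```bash
python3 -m creep '[[0,0,1,0,0,0],[0,0,2,0,0,0],[0,0,3,0,0,0],[0,0,3,0,0,0],[0,0,3,0,0,0]]'
```

```text
time_s: 14.9
tool_pos: [580.1, 263.9, 91.1]
orientation: [-179.8, -0.3, 10.4]
force: [-7.5, -0.8, 21.3]
finger_gap: 0.1
```

```bash
python3 -m creep '[[0,0,-20,0,0,0],[0,0,-50,0,0,0],[0,30,-75,0,0,0],[0,75,-75,0,0,0],[0,120,-75,0,0,0]]' 104;  python3 - <<'E'
from meas import *
p,d=snap('scene','s6')
cv2.imwrite('pics/s6c.png',cv2.resize(p[190:310,330:470],None,fx=5,fy=5,interpolation=cv2.INTER_CUBIC)[:,:,::-1])
P=cloud('scene','s6')
im=p.astype(int)
for a,c in blobs(im[225:290,365:445].max(2)<70,15): u,v=c+[365,225];print(a,u,v,P[int(v),int(u)])
E
python3 go.py 523 -250 165 45
```

```text
time_s: 15.4
tool_pos: [602.4, 144.1, 166.1]
orientation: [-179.9, -0.4, 10.5]
force: [1.0, -0.2, -0.5]
finger_gap: 36.0
21 406.6666666666667 227.8095238095238 [427.7 135.4  -3.1]
29 368.44827586206895 233.72413793103448 [508.3  84.3  -0.1]
37 395.6216216216216 230.2972972972973 [455.4 123.2  -0.8]
113 374.16814159292034 254.64601769911505 [602.7 164.7  98.4]
120 397.60833333333335 267.69166666666666 [594.4 213.5  98.6]
146 423.9931506849315 276.6095890410959 [585.9 261.7 114.5]
21 443.0952380952381 285.2857142857143 [499.9 282.6  -0.2]
t 15.45 pos [603.7 136.4 165.3] ori [179.8  -0.3  10.3] F [ 1.3 -3.5 -0.6] gap 40.1
shift [-148.2  365.8    0.5] turn [  0.2  -0.2 -34.7] dist 394.7215139616427
```

View pics/s6c.png

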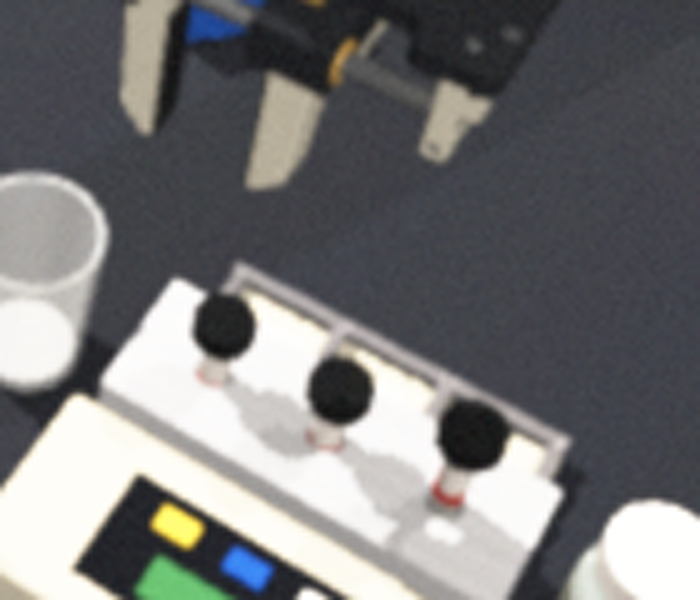

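All three rods are down, with measured knob tops at z 98, 99 and 114.5. The third rod (block y = +50) has its red ring standing at crop (449,492), so that bore is blocked. Now for the marker.

```bash
python3 -m creep '[[-16,40,0,0,0,-4],[-32,80,0,0,0,-8],[-48,120,0,0,0,-12],[-64,160,0,0,0,-16],[-80,200,0,0,0,-20]]'; python3 go.py 523 -250 165 45
```

```text
time_s: 15.95
tool_pos: [559.8, -76.9, 164.6]
orientation: [179.7, -0.1, 30.4]
force: [0.1, -1.0, -1.0]
finger_gap: 54.6
t 15.95 pos [559.8 -76.9 164.6] ori [179.7  -0.1  30.4] F [ 0.1 -1.  -1. ] gap 54.6
shift [-119.3  130.7   -0.1] turn [  0.3  -0.1 -14.6] dist 176.93992096362985
```

```bash
python3 -m creep '[[-30,33,0,0,0,-4],[-60,66,0,0,0,-8],[-90,99,0,0,0,-12],[-118,129,0,0,0,-14.6],[-118,129,0,0,0,-14.6]]'; python3 go.py 523.4 -252 165 45;  python3 - <<'E'
from meas import *
p,d=snap('scene','s7'); t,_=snap('top','t7')
cv2.imwrite('pics/s7c.png',cv2.resize(p[80:220,200:360],None,fx=5,fy=5,interpolation=cv2.INTER_CUBIC)[:600,:,::-1])
cv2.imwrite('pics/t7c.png',cv2.resize(t[160:270,330:440],None,fx=5,fy=5,interpolation=cv2.INTER_CUBIC)[:,:,::-1])
E
```

```text
time_s: 16.45
tool_pos: [521.7, -253.7, 163.8]
orientation: [179.7, 0.1, 44.7]
force: [0.3, 0.5, 0.5]
finger_gap: 55.5
t 16.45 pos [ 521.7 -253.7  163.8] ori [179.7   0.1  44.7] F [0.3 0.5 0.5] gap 55.5
shift [ 2.4  0.  -1.2] turn [ 0.3  0.1 -0.3] dist 2.6809234021572443
```

View pics/s7c.png

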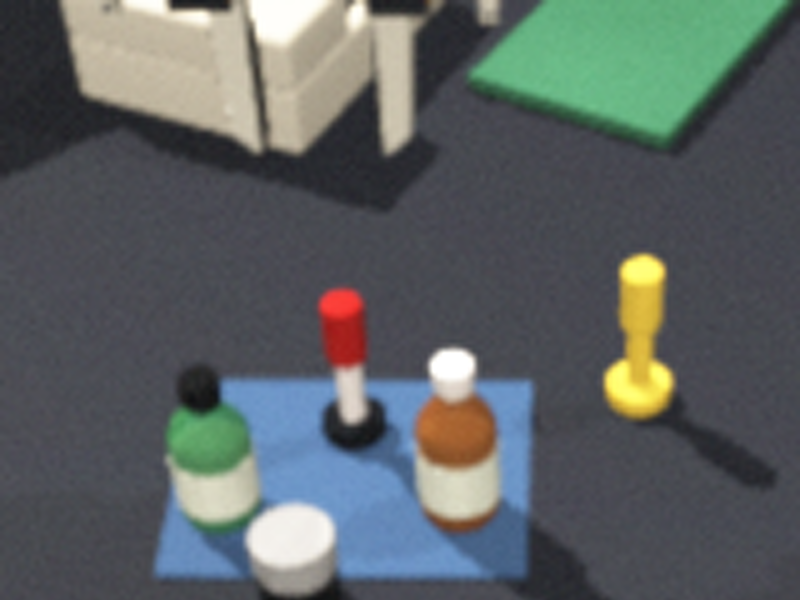

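View pics/t7c.png

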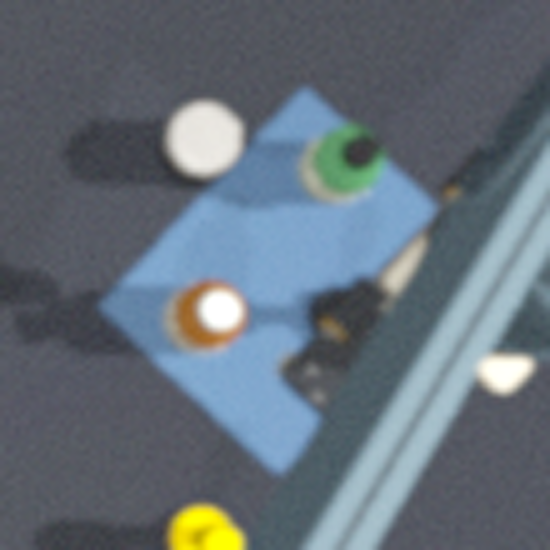

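```bash
python3 - <<'E'
from meas import *
f=lambda q:((q-[200,80])*5).round()
print('tip mid expected z187',f(proj('scene',[521.7,-253.7,187])),'z164',f(proj('scene',[521.7,-253.7,164])))
print('marker top exp',f(proj('scene',[523.4,-252,92])),'base top',f(proj('scene',[523.4,-252,14])),'bottom',f(proj('scene',[523.4,-252,2])))
P=cloud('scene','s7')
for cx,cy in((235,100),(250,135),(395,130),(395,145),(342,305)): print(P[80+cy//5,200+cx//5])
am=(522,-163);print(onz('scene',200+458/5,80+500/5,20),onz('scene',200+213/5,80+505/5,20))
E
```

```text
tip mid expected z187 [321. 140.] z164 [326. 180.]
marker top exp [339. 299.] base top [352. 411.] bottom [353. 427.]
[ 553.8 -273.   214.6]
[ 549.9 -270.7  194.8]
[ 502.7 -220.3  199.8]
[ 504.2 -219.3  192.7]
[ 525.9 -247.8   91.7]
[ 531.7 -155.8   20. ] [ 624.2 -241.1   20. ]
```

The fingers are open about the marker's axis; the tips at crop (258,150) and (390,155) straddle it, and the bottles are clear. Descending.

```bash
python3 -m creep '[[2,0,25,0,0,0],[2,0,50,0,0,0],[2,0,75,0,0,0],[2,0,90,0,0,0],[2,0,95,0,0,0]]'; python3 -m creep '[[0,0,10,0,0,0],[0,0,20,0,0,0],[0,0,28,0,0,0],[0,0,28,0,0,0],[0,0,28,0,0,0]]';  python3 - <<'E'
from meas import *
p,d=snap('scene','s8')
cv2.imwrite('pics/s8c.png',cv2.resize(p[80:220,200:360],None,fx=5,fy=5,interpolation=cv2.INTER_CUBIC)[100:700,:,::-1])
E
```

```text
time_s: 17.05
tool_pos: [523.3, -245.4, 66.6]
orientation: [-180.0, 0.0, 44.9]
force: [-0.6, 0.4, 0.7]
finger_gap: 55.2
time_s: 17.55
tool_pos: [523.4, -245.6, 38.7]
orientation: [-180.0, 0.0, 44.9]
force: [0.3, -1.0, 0.6]
finger_gap: 55.2
```

View pics/s8c.png

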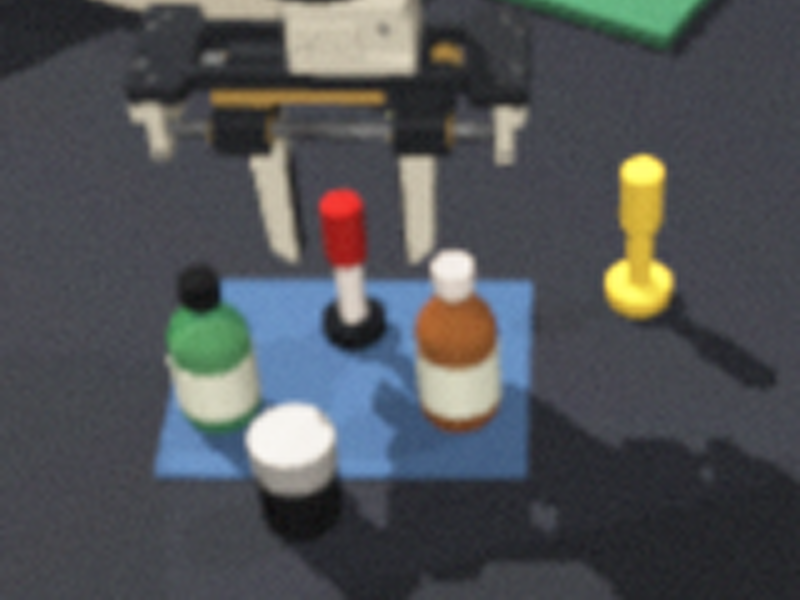

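```bash
python3 go.py 523.6 -251 39 45; python3 -m creep '[[-2,2,0,0,0,0],[-4,4,0,0,0,0],[-4,4,0,0,0,0],[-4,4,0,0,0,0],[-4,4,0,0,0,0]]'; python3 go.py 523.6 -251 39 45
```

```text
t 17.6 pos [ 523.6 -245.7   39. ] ori [180.    0.   44.9] F [-0.4 -0.3 -1. ] gap 54.9
shift [-3.7  3.7  0. ] turn [ 0.   0.  -0.1] dist 5.251159117137384
time_s: 18.1
tool_pos: [523.5, -251.4, 39.1]
orientation: [180.0, 0.0, 44.9]
force: [-0.5, -0.3, 0.0]
finger_gap: 55.3
t 18.1 pos [ 523.5 -251.4   39.1] ori [180.    0.   44.9] F [-0.5 -0.3  0. ] gap 55.3
shift [ 0.4 -0.3  0.1] turn [ 0.   0.  -0.1] dist 0.4497335651327886
```

Centred on the marker; close the gripper.

```bash
python3 -m creep '[[0,0,0,0,0,0],[0,0,0,0,0,0],[0,0,0,0,0,0],[0,0,0,0,0,0],[0,0,0,0,0,0]]' 255; python3 -m creep '[[0,0,0,0,0,0],[0,0,0,0,0,0],[0,0,0,0,0,0],[0,0,0,0,0,0],[0,0,0,0,0,0]]';  python3 - <<'E'
from meas import *
p,d=snap('scene','s9')
cv2.imwrite('pics/s9c.png',cv2.resize(p[80:220,200:360],None,fx=5,fy=5,interpolation=cv2.INTER_CUBIC)[100:700,:,::-1])
E
```

```text
time_s: 18.6
tool_pos: [523.5, -251.4, 39.0]
orientation: [180.0, 0.0, 44.9]
force: [0.7, 0.5, -0.8]
finger_gap: 21.4
time_s: 19.1
tool_pos: [523.5, -251.4, 39.0]
orientation: [180.0, 0.0, 44.9]
force: [0.7, 0.2, -0.8]
finger_gap: 21.3
```

View pics/s9c.png

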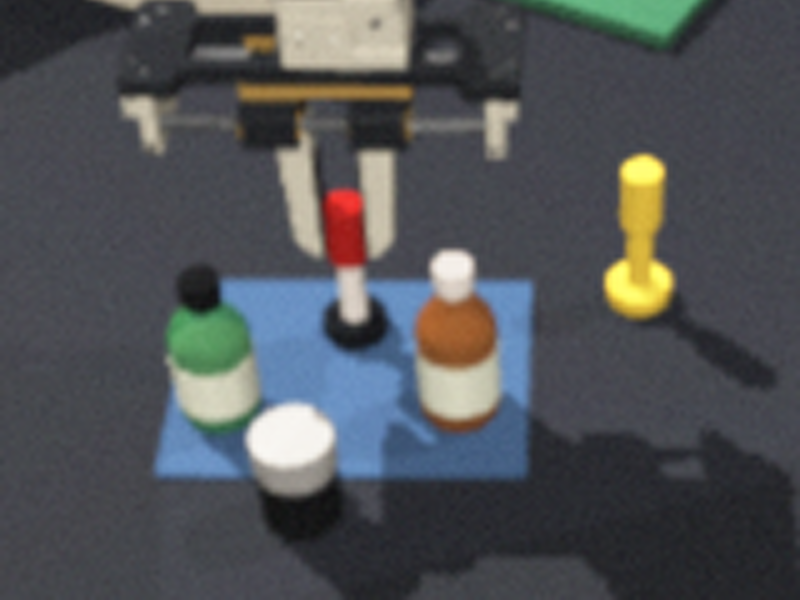

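Gap is 21.3 mm on the 22 mm grip: the marker is held, still upright at crop (345,230). Lift and carry.

```bash
python3 -m creep '[[0,0,-15,0,0,0],[0,0,-40,0,0,0],[0,0,-75,0,0,0],[0,0,-110,0,0,0],[0,0,-135,0,0,0]]';  python3 go.py 527 252 175 10.3
```

```text
time_s: 19.65
tool_pos: [524.0, -251.7, 176.5]
orientation: [179.8, -0.0, 44.9]
force: [0.3, -0.3, -2.1]
finger_gap: 21.3
t 19.65 pos [ 524.  -251.7  176.5] ori [179.8  -0.   44.9] F [ 0.3 -0.3 -2.1] gap 21.3
shift [ 357.7 -354.7    0.6] turn [ 0.1 -0.1 34.6] dist 503.7474651331499
```

```bash
python3 -m creep '[[20,-20,0,0,0,2],[45,-45,0,0,0,5],[73,-72,0,0,0,8],[101,-100,0,0,0,11],[129,-128,0,0,0,14]]'; python3 go.py 527 252 175 10.3
```

```text
time_s: 20.15
tool_pos: [524.8, -68.6, 176.2]
orientation: [179.9, -0.1, 30.7]
force: [-0.1, 0.5, -1.0]
finger_gap: 21.6
t 20.15 pos [524.8 -68.6 176.2] ori [179.9  -0.1  30.7] F [-0.1  0.5 -1. ] gap 21.6
shift [ 165.8 -274.4    0.7] turn [ 0.1 -0.1 20.4] dist 320.62793529196205
```

```bash
python3 -m creep '[[20,-34,0,0,0,4],[41,-68,0,0,0,8],[62,-102,0,0,0,12],[82,-136,0,0,0,16],[103,-170,0,0,0,20]]'; python3 go.py 527 252 175 10.3
```

```text
time_s: 20.65
tool_pos: [526.0, 131.7, 175.9]
orientation: [179.9, -0.1, 10.6]
force: [0.8, -0.6, -0.1]
finger_gap: 21.6
t 20.65 pos [526.  131.7 175.9] ori [179.9  -0.1  10.6] F [ 0.8 -0.6 -0.1] gap 21.6
shift [  23.  -118.     0.7] turn [ 0.1 -0.1  0.3] dist 120.25921222337954
```

```bash
python3 -m creep '[[7,-35,0,0,0,0],[14,-70,0,0,0,0],[20,-100,0,0,0,0],[23,-118,0,0,0,0],[23,-118,0,0,0,0]]';python3 -m creep '[[0,0,20,0,0,0],[0,0,40,0,0,0],[0,0,55,0,0,0],[0,0,60,0,0,0],[0,0,60,0,0,0]]'; python3 go.py 527 252 50 10.3;  python3 - <<'E'
from meas import *
p,d=snap('scene','s10'); t,_=snap('top','t10')
cv2.imwrite('pics/s10c.png',cv2.resize(p[190:310,340:480],None,fx=5,fy=5,interpolation=cv2.INTER_CUBIC)[:,:,::-1])
cv2.imwrite('pics/t10c.png',cv2.resize(t[160:260,180:300],None,fx=5,fy=5,interpolation=cv2.INTER_CUBIC)[:,:,::-1])
E
```

```text
time_s: 21.15
tool_pos: [526.4, 254.4, 175.5]
orientation: [179.9, -0.1, 10.8]
force: [0.4, 0.2, -0.3]
finger_gap: 21.3
time_s: 21.65
tool_pos: [526.2, 253.4, 114.9]
orientation: [179.9, -0.0, 10.7]
force: [-0.8, -0.0, -1.5]
finger_gap: 21.3
t 21.65 pos [526.2 253.4 114.9] ori [179.9  -0.   10.7] F [-0.8 -0.  -1.5] gap 21.3
shift [ 0.6  1.4 64.9] turn [ 0.1 -0.   0.4] dist 64.87250035767073
```

View pics/s10c.png

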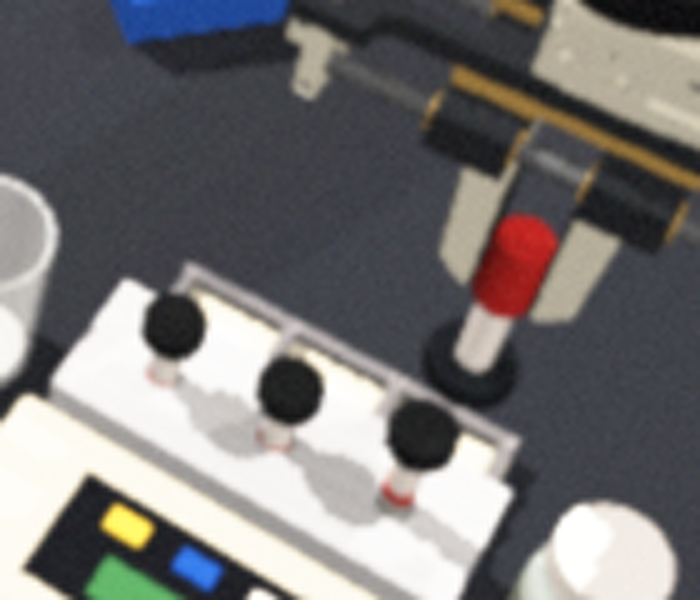

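View pics/t10c.png

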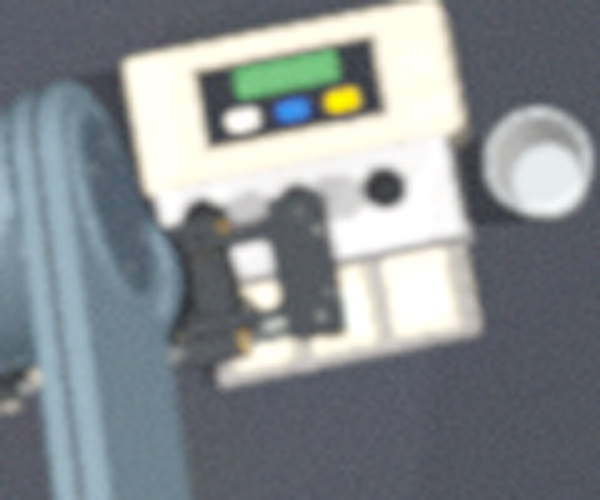

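```bash
python3 - <<'E'
from meas import *
def redc(f,lo,hi):
    im=np.load(f+'.npz')['p'].astype(int); m=(im[...,0]>100)&(im[...,0]-im[...,1:].max(2)>60)
    return max([(a,*c) for a,c in blobs(m,20) if lo[0]<c[0]<hi[0] and lo[1]<c[1]<hi[1]])
a,u,v=redc('scene0',(255,130),(285,170)); print(a,onz('scene',u,v,73))
a,u,v=redc('s9',(255,130),(285,170)); print('s9',a,onz('scene',u,v,73))
a,u,v=redc('s10',(420,220),(470,270)); print(a,u,v,onz('scene',u,v,149)); 
P=cloud('scene','s10'); m=P[234:240,442:449];print('top',np.nanmedian(m.reshape(-1,3),0))
bay=np.array([527.,251.7]);print(proj('scene',[*bay,6]),(proj('scene',[*bay,6])-[340,190])*5)
for s in('proj base bottom at TCP xy',): print((proj('scene',[526.2,253.4,78])-[340,190])*5,(proj('scene',[526.2,253.4,168])-[340,190])*5)
# bay from top0: cream floor at z=6
im=np.load('top0.npz')['p'].astype(int); 
E
```

```text
122 [ 522.6 -253.8   73. ]
s9 116 [ 522.2 -252.6   73. ]
224 442.95535714285717 242.59375 [524.6 254.2 149. ]
top [524.9 252.9 167. ]
[423.9 282.2] [419.7 461.1]
[464.5 369.9] [523.9 233.3]
```

```bash
python3 - <<'E'
from meas import *
im=np.load('top0.npz')['p']; c=cv2.resize(im[210:240,215:285],None,fx=10,fy=10,interpolation=cv2.INTER_CUBIC)
cv2.imwrite('pics/bay.png',c[:,:,::-1])
i=im.astype(int)
m=(i[...,0]-i[...,2]>12)&(i.min(2)>150); 
for a,q in blobs(m[210:240,215:285],30): print(a,q+[215,210],onz('top',*(q+[215,210]),6))
for b in(-50,0,50):
    y=np.radians(10.3);q=np.array([590.1,212.3])+b*np.array([-np.sin(y),np.cos(y)])-55*np.array([np.cos(y),np.sin(y)]);pp=proj('top',[*q,6]);print(b,q,pp,(pp-[215,210])*10)
E
```

```text
373 [247.4 221.6] [535.9 205.6   6. ]
-50 [544.9 153.3] [264.5 218.3] [495.3  82.6]
0 [536.  202.5] [248.4 221.5] [334.2 115.3]
50 [527.  251.7] [232.3 224.8] [172.5 148.2]
```

View pics/bay.png

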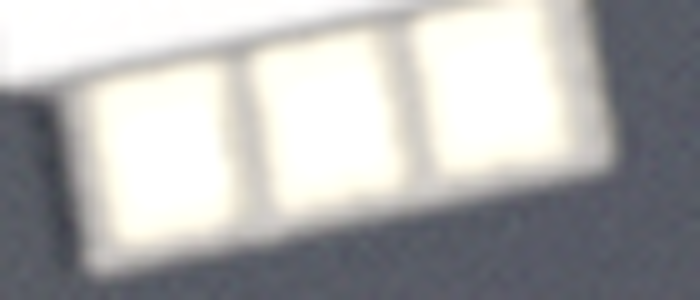

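```bash
python3 -m creep '[[1,0,15,0,0,0],[1,0,30,0,0,0],[1,0,45,0,0,0],[1,0,54,0,0,0],[1,0,54,0,0,0]]'; python3 go.py 527 253.2 43 10.3;  python3 - <<'E'
from meas import *
p,d=snap('scene','s11'); t,_=snap('top','t11')
a=cv2.resize(p[225:305,380:480],None,fx=7,fy=7,interpolation=cv2.INTER_CUBIC)
cv2.imwrite('pics/s11c.png',a[:,:,::-1])
b=cv2.resize(t[190:250,200:280],None,fx=8,fy=8,interpolation=cv2.INTER_CUBIC)
cv2.imwrite('pics/t11c.png',b[:,:,::-1])
print((proj('scene',[527,253,20])-[380,225])*7+3,(proj('scene',[527,253,6])-[380,225])*7+3)
E
```

```text
time_s: 22.25
tool_pos: [527.9, 253.8, 61.7]
orientation: [179.9, -0.1, 10.7]
force: [-0.5, -0.3, -1.1]
finger_gap: 21.5
t 22.25 pos [527.9 253.8  61.7] ori [179.9  -0.1  10.7] F [-0.5 -0.3 -1.1] gap 21.5
shift [-1.   0.4 18.7] turn [ 0.1 -0.1  0.4] dist 18.775527324810184
[324.5 382.5] [314.2 406.4]
```

View pics/s11c.png

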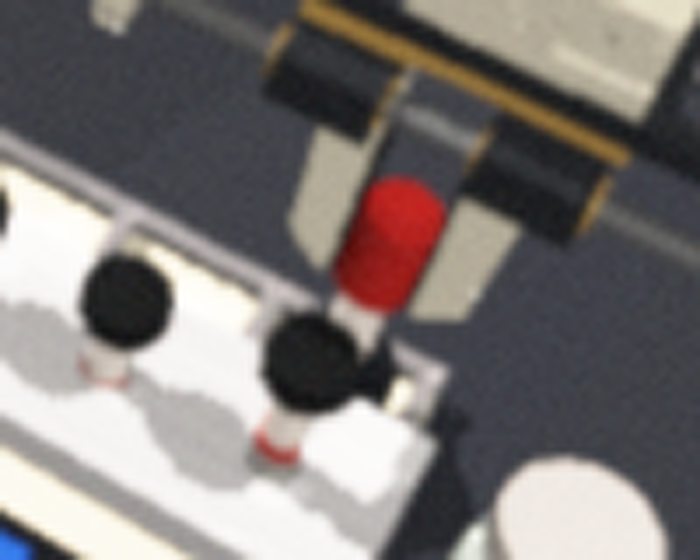

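View pics/t11c.png

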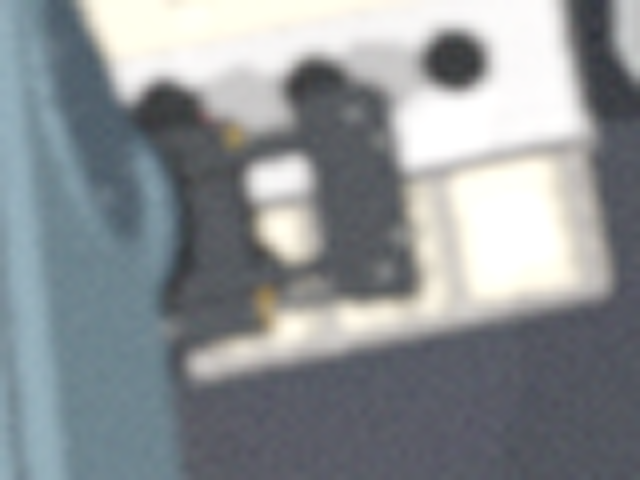

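```bash
python3 - <<'E'
from meas import *
y=np.radians(10.3);X=np.array([np.cos(y),np.sin(y)]);Y=np.array([-np.sin(y),np.cos(y)])
def b(x,yy,z):
    return [*(np.array([590.1,212.3])+x*X+yy*Y),z]
f=lambda q:((q-[380,225])*7+3).round()
print('outer front corner',f(proj('scene',b(-86,78,13))),'inner',f(proj('scene',b(-80,72,13))),'div tops',f(proj('scene',b(-83,25,13))),f(proj('scene',b(-83,-25,13))))
print('face corner front +y',f(proj('scene',b(-30,85,60))))
g=lambda q:((q-[200,190])*8+3.5).round()
print('top: front corners',g(proj('top',b(-86,78,13))),g(proj('top',b(-86,-78,13))),'face front -85',g(proj('top',b(-30,-85,60))))
E
```

```text
outer front corner [445. 364.] inner [418. 369.] div tops [277. 283.] [130. 204.]
face corner front +y [434. 437.]
top: front corners [199. 376.] [605. 293.] face front -85 [582. 133.]
```

The bay model agrees with both views to about 1 px (seen corner at (448,370), predicted (445,364)). Lowering.

```bash
python3 go.py 527 252.7 44 10.3; python3 -m creep '[[-1,0.5,4,0,0,0],[-1,0.5,8,0,0,0],[-1,0.5,12,0,0,0],[-1,0.5,15,0,0,0],[-1,0.5,17,0,0,0]]'; python3 go.py 527 252.7 43 10.3
```

```text
t 22.35 pos [528.9 254.2  63.1] ori [179.9  -0.2  10.7] F [ 0.4  0.7 -1.3] gap 21.4
shift [-2.3  1.1 19. ] turn [ 0.1 -0.2  0.4] dist 19.21074274322761
time_s: 22.85
tool_pos: [527.9, 253.5, 45.6]
orientation: [179.9, -0.2, 10.7]
force: [0.0, -0.5, -0.6]
finger_gap: 21.4
t 22.85 pos [527.9 253.5  45.6] ori [179.9  -0.2  10.7] F [ 0.  -0.5 -0.6] gap 21.4
shift [-1.   0.6  2.6] turn [ 0.1 -0.2  0.4] dist 2.866371368890035
```

```bash
python3 -m creep '[[-1,0.5,0.5,0,0,0],[-1,0.5,1,0,0,0],[-1,0.5,1.5,0,0,0],[-1,0.5,2,0,0,0],[-1,0.5,2,0,0,0]]'
```

```text
time_s: 23.35
tool_pos: [527.1, 252.8, 43.6]
orientation: [179.9, -0.2, 10.7]
force: [0.2, -1.3, -1.0]
finger_gap: 21.8
```

```bash
python3 -m creep '[[0,0,0.3,0,0,0],[0,0,0.6,0,0,0],[0,0,1,0,0,0],[0,0,1,0,0,0],[0,0,1,0,0,0]]'
```

```text
time_s: 23.85
tool_pos: [527.3, 252.8, 43.0]
orientation: [179.9, -0.2, 10.7]
force: [-0.5, 0.2, 2.6]
finger_gap: 21.8
```

```bash
python3 - <<'E'
from meas import *
print(onz('scene',380+582/7,225+515/7,70), onz('top',201,219,70))
p,d=snap('scene','s12'); 
a=cv2.resize(p[225:305,380:480],None,fx=7,fy=7,interpolation=cv2.INTER_CUBIC)
cv2.imwrite('pics/s12c.png',a[:,:,::-1])
E
```

```text
[543.9 332.8  70. ] [541.9 327.8  70. ]
```

View pics/s12c.png

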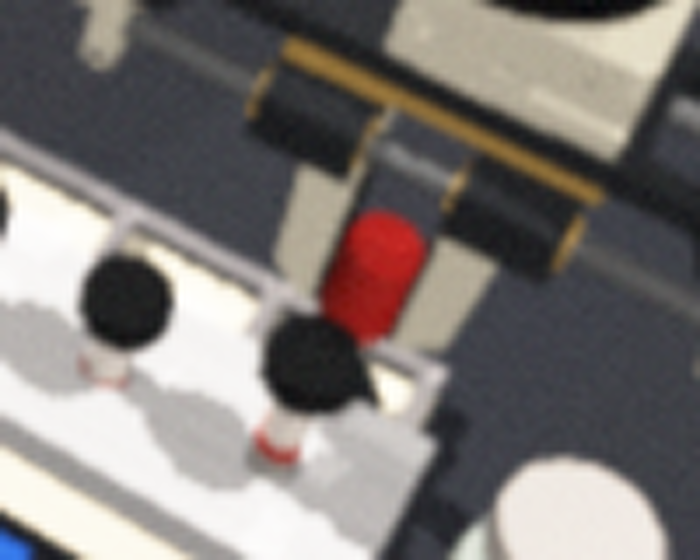

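The marker's base is in the bay (contact felt at floor height), and the cream floor is still visible beside it at crop (400,390). The jar is about 78 mm away, so I release with a small opening and lift straight up.

```bash
python3 -m creep '[[0,0,0,0,0,0],[0,0,0,0,0,0],[0,0,0,0,0,0],[0,0,0,0,0,0],[0,0,0,0,0,0]]' 140; python3 -m creep '[[0,0,0,0,0,0],[0,0,-5,0,0,0],[0,0,-20,0,0,0],[0,0,-40,0,0,0],[0,0,-65,0,0,0]]'; python3 go.py 527 252.7 44 10.3
```

```text
time_s: 24.4
tool_pos: [527.2, 252.8, 42.9]
orientation: [179.9, -0.2, 10.7]
force: [-0.6, 0.8, 0.9]
finger_gap: 41.7
time_s: 24.9
tool_pos: [526.2, 252.6, 108.0]
orientation: [179.9, -0.1, 10.7]
force: [-0.6, 0.3, -0.6]
finger_gap: 41.6
t 24.9 pos [526.2 252.6 108. ] ori [179.9  -0.1  10.7] F [-0.6  0.3 -0.6] gap 41.6
shift [ 0.6 -0.  64.1] turn [ 0.1 -0.1  0.4] dist 64.05423972420546
```

```bash
python3 -m creep '[[0,0,-30,0,0,0],[-30,20,-50,0,0,0],[-60,60,-50,0,0,0],[-90,100,-50,0,0,0],[-100,140,-50,0,0,0]]'; python3 -m creep '[[0,45,0,0,0,0],[0,90,0,0,0,0],[0,135,0,0,0,0],[0,180,0,0,0,0],[0,210,0,0,0,0]]'; python3 - <<'E'
from meas import *
p,d=snap('scene','s13'); t,_=snap('top','t13')
cv2.imwrite('pics/s13.png',p[:,:,::-1]);cv2.imwrite('pics/t13.png',t[:,:,::-1])
a=cv2.resize(p[225:320,350:480],None,fx=6,fy=6,interpolation=cv2.INTER_CUBIC)
cv2.imwrite('pics/s13c.png',a[:,:,::-1])
b=cv2.resize(t[180:245,190:290],None,fx=8,fy=8,interpolation=cv2.INTER_CUBIC)
cv2.imwrite('pics/t13c.png',b[:,:,::-1])
E
```

```text
time_s: 25.4
tool_pos: [451.3, 95.6, 158.6]
orientation: [179.9, -0.1, 10.8]
force: [0.9, -0.1, 0.7]
finger_gap: 42.2
time_s: 25.9
tool_pos: [491.1, -113.7, 159.5]
orientation: [179.8, -0.2, 10.7]
force: [-0.5, 0.1, -0.8]
finger_gap: 42.1
```

View pics/s13c.png

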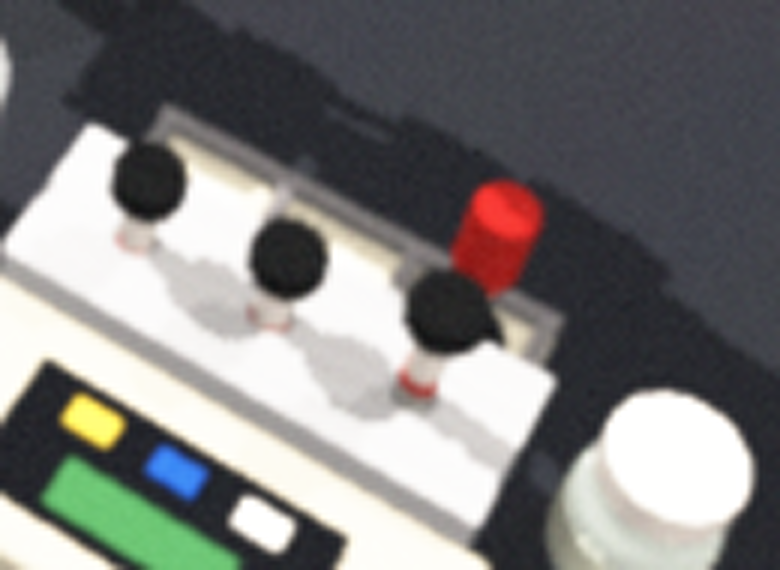

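View pics/t13c.png

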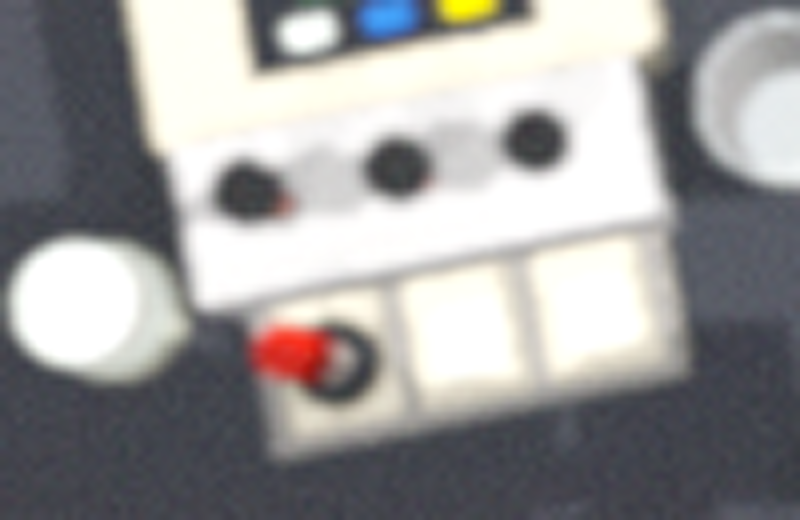

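View pics/s13.png

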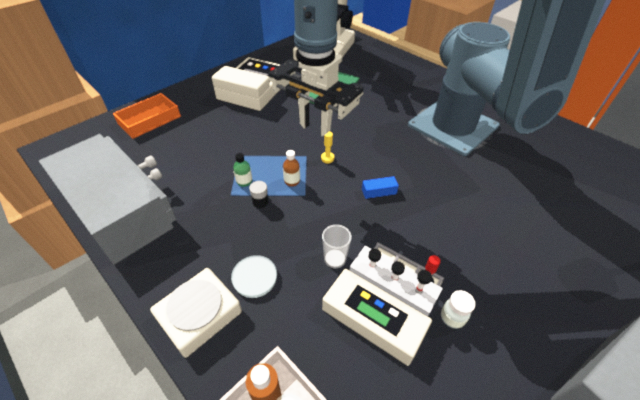

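```bash
python3 - <<'E'
from meas import *
im=np.load('s13.npz')['p'].astype(int);P=cloud('scene','s13')
m=(im[...,0]>100)&(im[...,0]-im[...,1:].max(2)>60); m[:, :420]=0;m[:,450:]=0
v,u=np.nonzero(m);print(u.mean(),v.mean(),'top pts',np.nanmedian(P[258:262,432:437].reshape(-1,3),0),'maxz',np.nanpercentile(P[m][:,2],[50,90,97]))
print('mid-grip cast z77',onz('scene',u.mean(),v.mean(),77))
print('grip top scene z96',onz('scene',350+(503-2.5)/6,225+(213-2.5)/6,96))
print('grip top from top cam',onz('top',190+(280-3.5)/8,180+(352-3.5)/8,96))
# base from top camera: right edge & bottom/top edges at z=18
h=lambda x,y:(190+(x-3.5)/8,180+(y-3.5)/8)
R=onz('top',*h(378,358),18);T=onz('top',*h(340,322),18);B=onz('top',*h(340,403),18)
print('base R',R,'T',T,'B',B)
y=np.radians(10.3);X=np.array([np.cos(y),np.sin(y)]);Y=np.array([-np.sin(y),np.cos(y)])
for q in((R+Y[0]*0),T,B): d=q[:2]-[590.1,212.3];print(d@X,d@Y)
Pt=cloud('top','t13');k=Pt[202:206,216:222].reshape(-1,3)
for x,yv in((245,190),(395,165),(537,138)): uu,vv=h(x,yv);print('knob',Pt[int(round(vv)),int(round(uu))])
for cx,cy in((148,180),(287,258),(447,310)): print('knob scene z',np.nanmedian(P[225+cy//6-1:225+cy//6+2,350+cx//6-1:350+cx//6+2,2]))
E
```

```text
432.2048780487805 264.0731707317073 top pts [529.2 252.6  95.1] maxz [88.1 96.1 97.3]
mid-grip cast z77 [526.7 252.4  77. ]
grip top scene z96 [530.8 252.6  96. ]
grip top from top cam [525.6 253.8  96. ]
base R [527.5 235.3  18. ] T [541.5 249.7  18. ] B [510.9 249.6  18. ]
-57.443375423238685 33.85677442392872
-41.1682384529867 45.48675317655179
-71.27572658857531 50.8356783122369
knob [582.3 263.  112.1]
knob [590.6 211.8 104.1]
knob [598.4 161.5 101.6]
knob scene z 97.9883118605527
knob scene z 98.25517188583672
knob scene z 114.47894030282532
```

Final views: the red marker stands in the bay in front of the third rod (top view, crop base (338,362), grip (290,352)). Its base is clear of both ridges and its grip top is at z of about 96. The three knobs are at 98, 98 and 114.5, and the bystanders are at the same pixels as at the start. Handing in.

```bash
python3 -c "
from cell import robot
print(robot.hand_in())"
```

```text
the job is handed in; nothing more can be done
None
```

All three gauge rods are pushed down and left down, and the red hold marker stands in the bay in front of the blocked bore, the one at block y = +50 mm. The job was handed in after about 26 s on the robot's clock, inside the 64 s limit; no verdict was given.

**Rods:** each was pushed until the stop was felt, at about 20–25 N. The knob tops finished at z ≈ 98, 98 and 114.5 mm. The rings of the first two are down at the rim, while the third rod's ring stands about 15 mm above the face.

**Marker:** contact came at the bay's floor height. The last pictures show it upright, with its base at about (−56, +52) mm in block axes, against a bay centre of (−55, +50), and its grip top at z ≈ 96. The gripper had let go and was well away.

**Bystanders:** by eye, the bottles, jar, dish, box, beaker and canister stand where they did at the start.

**What disagreed:**
- The fingertips sat about 23 mm higher than the reported TCP, so I used heights from the images and contact instead.
- The top camera placed the bays up to 3 mm from where the block-face fit put them. The scene view and the final check put the marker inside the ridges.
- A faint pink ring edge still shows at the rim of the two clear bores, most likely seen through the gap between rod and bore. Their knob heights match bottomed rods.

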